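Pop open the round-windowed sample port

ROBOT

A 6-joint arm with a two-finger parallel gripper is mounted at the origin on a cart in front of the work surface, level with it; the furniture and walls round the work are solid. World frame = base frame: x ahead of the robot, y to its left, z up, the work surface at z = 0. Lengths are in m, angles in rad, forces in N, time in s.
With the tool pointing down it reaches from about 0.375 to 0.975 m from the base axis. Payload 3.8 kg.
Tool frame: the origin (TCP) lies midway between the tips of the shut fingers; the grasp point (between the pads) lies 19 mm behind it; z points along the fingers, y is the line along which they close (so a half turn about z gives the same grasp; the last joint's range is limited). The gripper opens to 88 mm and grips with 3 to 60 N. Pads are 18 mm wide; open, the fingers measure 123 mm over their backs; the gripper's body (75 mm by 187 mm) begins 45 mm behind the grasp point.
Start: joints at [1.069, 0.264, 1.604, -0, 1.274, -0.037], TCP at [0.303, 0.603, 0.239] pointing down, gripper open.
Joint ranges: [-2.63, 2.63], [-0.94, 2.18], [0.31, 2.57], [-1.31, 4.45], [0, 2.66], [-2.55, 2.55]. Speed limits (rad/s): [2.57, 2.57, 3.14, 3.14, 3.14, 3.14].

INTERFACE

Orientations are given as a rotation vector (axis times angle).
In Python, from cell import manip, inverse_kinematics, cams, order gives the robot as it stands. Calls block until the motion is done:
- manip.move_pose(position, orientation): joint-space move of the TCP to a pose.
- manip.move_linear(position, rate=0.15, rot=None): straight line of the TCP; rot=None keeps the orientation; rate is the mean speed in m/s.
- manip.set_joints(angles): joint-space move.
- manip.set_gripper(opening, force=None): finger opening in m; force is the grip in N (None keeps the last); returns when the fingers have stopped.
- manip.dwell(seconds).
- inverse_kinematics(position, orientation): joint angles nearest the present ones, or None.
- manip.state(): the state.
- cams.capture(name): name is "scene" or "top" or "wrist"; returns a dict with "image" (480x640x3 uint8, blue, green, red), "z_map" (480x640 float32, m along the optical axis (not along the pixel's ray), 0 where there is no reading), "intrinsics" (3x3 intrinsics, pixels), "position" and "orientation" of the camera in the world; the wrist camera has in their place "T_tool_cam" (4x4, takes a point from camera to tool coordinates, whose origin is the TCP and whose axes are the flange's). Camera axes: x right, y down, z forward; pixel columns grow to the right and rows downward; lengths in m; the calibration is good to about 2 mm. A picture is of the moment at which its call begins: read the wrist's pose just before it.
A pose or a line that the arm cannot do raises manip.IKError and nothing moves.
- order.close_job(): hands the job in; it is judged then, once.
The state is a dict: "clock": time; "joint_pos": joint angles; "joint_velocities": joint speeds; "tau": joint torques, N m; "tool_pos": TCP position; "tcp_rot": TCP orientation; "contact_force": force on the tool from outside, world axes, zero at the start; "moment": the same for the moment, N m; "gripper_width": finger opening in m; "grasp_force": force on a finger pad.
Only numpy, scipy, OpenCV 4.12 (cv2) and the standard library are available. Lean on these libraries where they do the work, as an engineer would, in place of code of your own. Each camera call takes 0.05 s, during which the arm holds its last target. There are 200 camera calls.

TASK

One of the three lids on the sample-port unit has a round window: open that port by pressing the ribbed front part of its lid once with a fingertip, until its push-push latch lets go, then take the finger away so that the lid springs up by itself. Do not press it a second time, and do not open the other two ports, lift anything or move the things standing round the unit. With the hand clear, watch the raised lid for two seconds to make sure that it stays open.

Things in the scene. Friction and masses are not known exactly. Their poses are not given: they have to be found in the camera images.
- port_unit: Sample-port unit, fixed on the bench: grey plinth 140 x 296 x 12 mm, low white housing along its back (top 82 mm above the bench). Origin on the bench, 55 mm behind the plinth's front edge, midway along; x to the back (away from the robot), y left, z up. Position and yaw vary. Three port stations stand on it in a row, 94 mm between centres, in varying order.
- round_station: The station to open, fixed: white box 100 (x) x 84 (y) x 76 mm, rim 88 mm above the bench. Its grey lid, 79 (x) x 70 (y) x 5 mm, stands 4 mm proud of the rim, with a round dark window (steel bezel, 36 mm) in its rear half and four cross ribs near its front edge. Origin: middle of the underside; x to the back, y left, z up. Lid and latch belong to it.
- round_press (a point): Point to press on the round-windowed lid: on its top face amid the ribs, 58 mm in front of the hinge, 21 mm behind the front edge, midway across, 92 mm above the bench while shut. Moves with the lid; its axes while shut: x to the back, y left, z up.
- round_lid (a joint): Lid hinge at its back edge, rad. 0 to 0.02 shut, latched (no lifting). Pressed, it goes negative, to a stop at -0.09 (5 mm down at the press point); the latch lets go below about -0.065, surely at the stop. Takes 4 to 5 N all the way. Press withdrawn, a damped spring raises it in about 1 s to a stop at 1.1 and holds it, its front edge going up and back. A second full press would latch it shut.
- round_pin (a joint): Hidden sideways pin of that latch, m: 0 latched; negative once the latch has let go; above 0.002 only when an opened lid is pressed shut a second time.
- square_lid (a joint): Hinge of the neighbouring lid with the square window (34 mm), same size and same latch; shut at 0 to 0.02, to stay shut.
- louvre_lid (a joint): Hinge of the neighbouring lid with four dark vent slots and no window, same size and same latch; shut at 0 to 0.02, to stay shut.
- vial: Sample vial with a white cap, 28 mm across, 95 mm tall, standing loose at the left of the unit; origin in the middle of its underside, z up. To be left alone.
- vial_box: Small white card box 62 x 115 x 47 mm, loose, farther left of the unit; origin in the middle of its underside. To be left alone.
- septa_tin: Round white tin 56 mm across, 32 mm tall, loose, on the bench to the left of the card box; origin in the middle of its underside. To be left alone.

How it is judged:
By the outcome, as a careful person would: the job done as asked, in the order asked, and still so for the second after the job is handed in, with the robot touching nothing.
It also fails if it takes over 32 s, if anything falls off the work surface, if the arm or the gripper's body presses on something with over 40 N, if the wrist force passes 120 N, or if a joint passes its speed limit or range.

## Working session

There is one attempt and no reset: what is moved stays moved. The work goes in short steps, each a Python script; the robot and the scene stay as the last script left them, time stands still between calls to the robot, and variables do not carry over. Pictures are saved under pics/ and viewed, at most 10 in all, crops included, and the job is handed in when it is done.

```bash
mkdir -p pics; ls; python3 - <<'E'
from cell import manip,cams
import cv2,numpy as np
for n in("scene","top"):
    c=cams.capture(n);cv2.imwrite(f"pics/{n}0.png",c["image"]);np.savez(f"{n}0.npz",**c)
    print(n,c["intrinsics"].tolist(),c["position"],c["orientation"])
s=manip.state();print(s["clock"],s["tool_pos"],s["tcp_rot"],s["contact_force"])
E
```

```text
pics
scene [[471.03901913481326, 0.0, 329.89027392203457], [0.0, 471.03901913481326, 238.37675907570252], [0.0, 0.0, 1.0]] [-0.08437138  0.44099155  0.57160342] [-1.15001178  2.1388181  -1.15211682]
top [[439.0945532300918, 0.0, 314.16122894273167], [0.0, 439.0945532300918, 235.9678435051542], [0.0, 0.0, 1.0]] [0.45184738 0.01641031 0.9778966 ] [-2.16292722  2.13348937 -0.07869115]
0.1 [0.30225693 0.60283544 0.23752961] [-7.23411038e-01 -3.05661775e+00  3.04846705e-03] [-0.40118993  0.96021602 -0.81532734]
```

View pics/scene0.png

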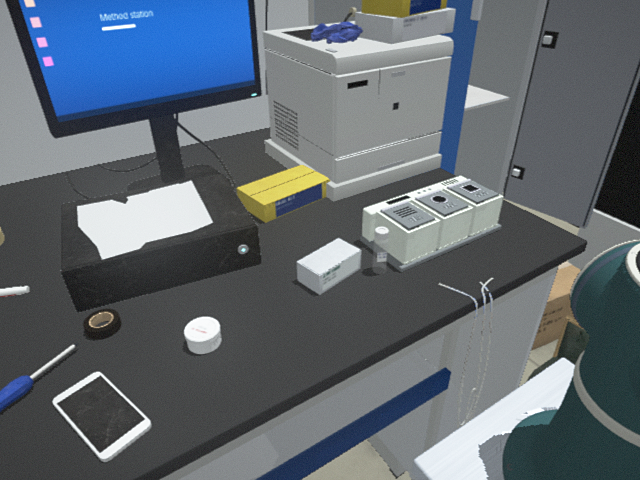

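View pics/top0.png

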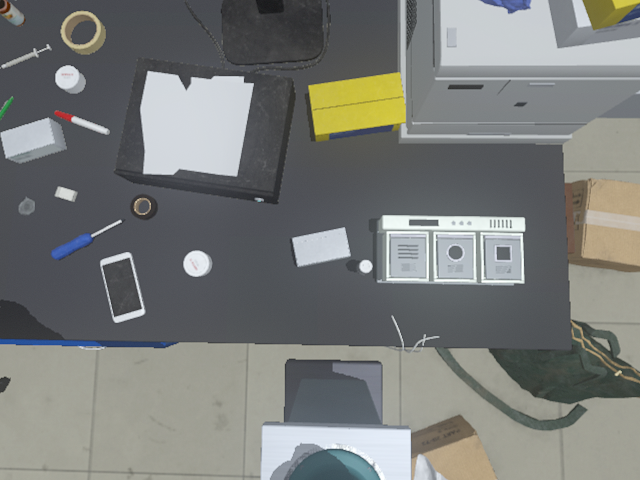

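The middle lid, around (455,253) in the top view, has the round window. Its ribs lie toward the bottom of the image, which is the robot side. Next I measure the lid.

```bash
cat > h.py <<'E'
import numpy as np,cv2
from scipy.spatial.transform import Rotation as R
def plane(c,uv,z):
    uv=np.atleast_2d(uv).astype(float)
    d=np.c_[uv,np.ones(len(uv))]@np.linalg.inv(c["intrinsics"]).T@R.from_rotvec(c["orientation"]).as_matrix().T
    p=c["position"]; return p+d*((z-p[2])/d[:,2])[:,None]
E
python3 - <<'E'
from h import *
c=dict(np.load("top0.npz"));im=c["image"]
u0,v0,u1,v1=370,208,532,292
g=cv2.cvtColor(im,cv2.COLOR_BGR2GRAY)[v0:v1,u0:u1]
big=cv2.resize(im[v0:v1,u0:u1],None,fx=4.9,fy=4.9,interpolation=cv2.INTER_CUBIC);cv2.imwrite("pics/crop1.png",big)
for t in(150,170,190,200,210):
  m=(g<t).astype(np.uint8)
  cs,_=cv2.findContours(m,cv2.RETR_LIST,cv2.CHAIN_APPROX_NONE)
  for k in cs:
    a=cv2.contourArea(k)
    if 900<a<2600:
      r=cv2.minAreaRect(k);q=plane(c,cv2.boxPoints(r)+[u0,v0],.092)
      e=np.linalg.norm(np.diff(q[:3],axis=0),axis=1)
      print(t,a,q.mean(0).round(4),e.round(4),(q[1]-q[0])[:2].round(4))
# blobs: window
m=(g<80).astype(np.uint8)
n,l,s,ce=cv2.connectedComponentsWithStats(m)
for i in range(1,n):
  if s[i,4]>60: print(s[i],ce[i]+[u0,v0],plane(c,ce[i]+[u0,v0],.092)[0].round(4))
z=c["z_map"];print(z[230:285:6,455].round(4),z[255,400:520:12].round(4), c["position"][2]-.092)
E
```

```text
170 2313.5 [ 0.5093 -0.3246  0.092 ] [0.0889 0.1075] [ 0.001  -0.0889]
190 1474.5 [ 0.5102 -0.3247  0.092 ] [0.073  0.0896] [ 0.0009 -0.073 ]
190 1447.0 [ 0.5099 -0.2321  0.092 ] [0.0735 0.0879] [ 0.0009 -0.0735]
190 1445.5 [ 0.5107 -0.1379  0.092 ] [0.0721 0.0883] [ 0.0008 -0.0721]
190 2240.5 [ 0.5113 -0.3247  0.092 ] [0.1038 0.0889] [ 0.1038 -0.0026]
190 2234.5 [ 0.51   -0.2321  0.092 ] [0.1042 0.0895] [ 0.1042 -0.0014]
190 2227.0 [ 0.5098 -0.1379  0.092 ] [0.1066 0.0882] [ 0.1066 -0.0002]
190 2125.0 [ 0.5786 -0.2307  0.092 ] [0.0327 0.2859] [ 0.0327 -0.0005]
200 1495.0 [ 0.5102 -0.3257  0.092 ] [0.075  0.0896] [ 0.0009 -0.075 ]
200 1481.0 [ 0.511  -0.2322  0.092 ] [0.0736 0.0899] [ 0.0009 -0.0736]
200 1464.0 [ 0.5107 -0.1379  0.092 ] [0.0721 0.0883] [ 0.0008 -0.0721]
200 2216.5 [ 0.5113 -0.3247  0.092 ] [0.1038 0.0889] [ 0.1038 -0.0026]
200 2197.5 [ 0.51   -0.2321  0.092 ] [0.1042 0.0895] [ 0.1042 -0.0014]
200 2193.0 [ 0.5108 -0.1379  0.092 ] [0.1046 0.0882] [ 0.1046 -0.0002]
200 2027.5 [ 0.5783 -0.2306  0.092 ] [0.0317 0.286 ] [ 0.0317 -0.0006]
210 1619.0 [ 0.5102 -0.3257  0.092 ] [0.075  0.0896] [ 0.0009 -0.075 ]
210 1595.0 [ 0.511  -0.2322  0.092 ] [0.0736 0.0899] [ 0.0009 -0.0736]
210 1595.0 [ 0.5107 -0.1379  0.092 ] [0.0761 0.0882] [ 0.0009 -0.0761]
210 2193.0 [ 0.5113 -0.3257  0.092 ] [0.1038 0.0869] [ 0.1038 -0.0026]
210 2183.5 [ 0.511  -0.2331  0.092 ] [0.0875 0.1019] [ 0.001  -0.0875]
210 2180.0 [ 0.5108 -0.1389  0.092 ] [0.0862 0.1043] [ 0.001  -0.0862]
210 1984.5 [ 0.5785 -0.2306  0.092 ] [0.0304 0.2859] [ 0.0304 -0.0005]
[  0  11   8  63 221] [373.54751131 244.47511312] [ 0.5328 -0.0711  0.092 ]
[0.902  0.879  0.8826 0.8778 0.8782 0.8745 0.8758 0.8748 0.9462 0.9629] [0.8853 0.8802 0.8812 0.9325 0.8776 0.8755 0.8766 0.9293 0.8746 0.871 ] 0.8858966037551224
```

View pics/crop1.png

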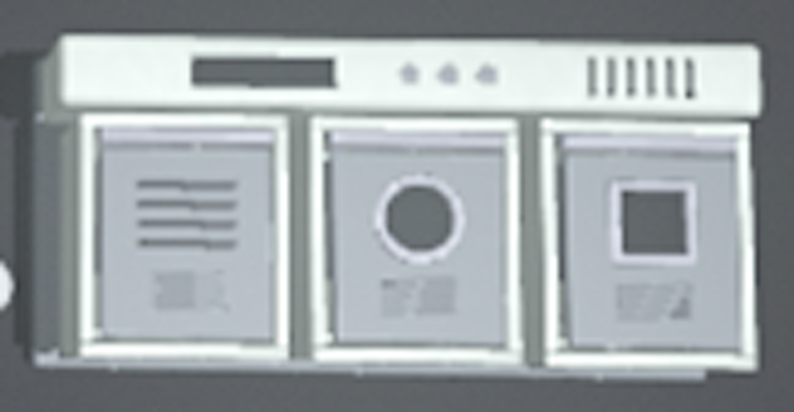

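The crop shows the ribs centred at crop (420,296), which is image (455.7,268.4). The window is at (455.7,253.3) and the lid's front edge at about row 278.6. I'll compute the press point and yaw, then hover over it and check with the wrist camera.

```bash
python3 - <<'E'
from h import *
from cell import manip,cams,inverse_kinematics
c=dict(np.load("top0.npz"))
P=lambda x,y,z:plane(c,[x/4.9-.4+370,y/4.9-.4+208],z)[0]
rib,win,fr=P(420,296,.092),P(420,222,.092),P(418,346,.092)
wl,wr=P(213,187,.09),P(0,0,0)
a,b=P(35,360,.012),P(705,378,.012); r1,r2=P(62,36,.082),P(757,46,.082)
print(rib,win,fr,"d",np.linalg.norm(rib-win),np.linalg.norm(rib-fr))
for p,q in((a,b),(r1,r2)): print(np.linalg.norm(p-q),np.arctan2(-(p-q)[0],(p-q)[1]))
# depth check
u,v=456,268; Z=np.median(c["z_map"][v-2:v+3,u-2:u+3]);d=np.linalg.inv(c["intrinsics"])@[u,v,1]*Z
print("depth pt",R.from_rotvec(c["orientation"]).as_matrix()@d+c["position"])
d=(a-b)[:2]+(r1-r2)[:2]; yaw=np.arctan2(-d[0],d[1]); print("yaw",yaw)
x=np.array([np.cos(yaw),np.sin(yaw),0]);y=np.array([-x[1],x[0],0]);best=None
for s in(1,-1):
    rot=R.from_matrix(np.c_[s*x,-s*y,[0,0,-1]]).as_rotvec()
    for h in(.2,.12,.087):
        q=inverse_kinematics(rib+[0,0,h-.092],rot);print(s,h,None if q is None else np.round(q,2))
E
```

```text
[ 0.48777073 -0.2333856   0.092     ] [ 0.51792267 -0.23396091  0.092     ] [ 0.46751178 -0.23219669  0.092     ] d 0.030157425379723254 0.02029380656824041
0.29317583939523906 -0.011469435912979135
0.28641049502315236 -0.004556984524191069
depth pt [ 0.48777407 -0.23451205  0.09279533]
yaw -0.008053553906410089
1 0.2 [-0.49  0.04  1.93 -0.    1.17  1.09]
1 0.12 [-0.49  0.12  2.01 -0.    1.01  1.09]
1 0.087 [-0.49  0.16  2.03 -0.    0.95  1.09]
-1 0.2 [-0.49  0.04  1.93  0.    1.17 -2.06]
-1 0.12 [-0.49  0.12  2.01  0.    1.01 -2.06]
-1 0.087 [-0.49  0.16  2.03  0.    0.95 -2.06]
```

```bash
cat >> h.py <<'E'
yaw=-.008
X=np.array([np.cos(yaw),np.sin(yaw),0]);Y=np.array([-X[1],X[0],0])
ROT=R.from_matrix(np.c_[X,-Y,[0,0,-1]]).as_rotvec()
RIB=np.array([.4878,-.2337,.092])
E
python3 - <<'E'
from h import *
from cell import manip,cams
manip.set_gripper(0.0)
manip.move_pose(RIB+[0,0,.13],ROT)
manip.dwell(.2)
s=manip.state();c=cams.capture("wrist");cv2.imwrite("pics/w1.png",c["image"])
T=np.eye(4);T[:3,:3]=R.from_rotvec(s["tcp_rot"]).as_matrix();T[:3,3]=s["tool_pos"];T=T@c["T_tool_cam"]
np.savez("w1.npz",image=c["image"],z_map=c["z_map"],intrinsics=c["intrinsics"],position=T[:3,3],orientation=R.from_matrix(T[:3,:3]).as_rotvec())
print(s["clock"],s["tool_pos"],s["contact_force"],s["gripper_width"],T.round(3))
E
```

```text
4.6083 [ 0.48804361 -0.23332423  0.22199053] [-0.31408319  0.58600454 -0.01834604] 0.0005352675751945264 [[-0.006 -0.961 -0.276  0.56 ]
 [-1.     0.006  0.002 -0.234]
 [ 0.     0.276 -0.961  0.367]
 [ 0.     0.     0.     1.   ]]
```

View pics/w1.png

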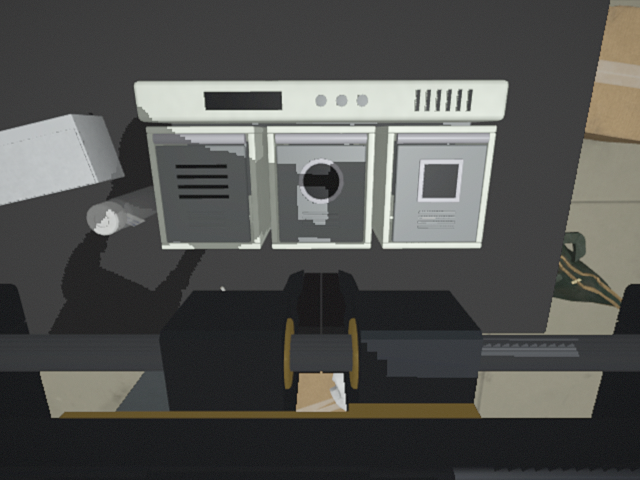

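The wrist view shows the window at (320.5,181). The lid's front edge is near row 244, spanning columns 276–369. I'll check these against the estimate.

```bash
python3 - <<'E'
from h import *
c=dict(np.load("w1.npz"))
p=plane(c,[[320.5,181],[276,243],[369.5,243],[318.5,221]],.092);print(p.round(4), np.linalg.norm(p[1]-p[2]))
q=plane(c,[[137,83],[505,83]],.082);print(q.round(4))
E
```

```text
[[ 0.5212 -0.234   0.092 ]
 [ 0.4697 -0.1965  0.092 ]
 [ 0.4692 -0.2745  0.092 ]
 [ 0.4885 -0.2321  0.092 ]] 0.07803229017197111
[[ 0.5954 -0.0945  0.082 ]
 [ 0.5937 -0.3752  0.082 ]]
```

```bash
python3 - <<'E'
from h import *
from cell import manip
P=np.array([.488,-.2340,0])
manip.move_linear(P+[0,0,.100],rate=.1); manip.dwell(.15)
f0=np.array(manip.state()["contact_force"]);z=.100;log=[]
while z>.080:
    z-=.001; manip.move_linear(P+[0,0,z],rate=.02); manip.dwell(.05)
    s=manip.state();f=s["contact_force"][2]-f0[2];log.append((round(z,3),round(float(s["tool_pos"][2]),4),round(float(f),1)))
    if f>14: break
manip.dwell(.15);s=manip.state();log.append((s["tool_pos"].round(4).tolist(),(s["contact_force"]-f0).round(1).tolist()))
print(*log,sep="\n")
t=s["tool_pos"]
manip.move_linear(P+[0,0,.125],rate=.2)
manip.move_linear(P+[-.09,0,.22],rate=.25)
s=manip.state();print(s["clock"],s["tool_pos"],s["contact_force"]-f0)
E
```

```text
(0.099, 0.0991, 0.4)
(0.098, 0.0979, -0.0)
(0.097, 0.0969, 0.4)
(0.096, 0.0959, -1.0)
(0.095, 0.095, -0.3)
(0.094, 0.094, 1.0)
(0.093, 0.0931, 0.7)
(0.092, 0.0923, 4.6)
(0.091, 0.0911, 5.2)
(0.09, 0.09, 5.4)
(0.089, 0.0891, 5.6)
(0.088, 0.0881, 4.9)
(0.087, 0.0875, 8.0)
(0.086, 0.0872, 11.6)
(0.085, 0.0869, 17.0)
([0.4883, -0.2342, 0.0869], [-4.8, 1.3, 16.0])
11.85 [ 0.3975949  -0.23356064  0.2183946 ] [ 0.65937473 -0.70021243 -0.28987244]
```

The lid pushed back at 5 N and hit its stop 5 mm down, as expected. Now I watch it for two seconds.

```bash
python3 - <<'E'
from h import *
from cell import manip,cams
manip.dwell(1.2)
a=cams.capture("top");manip.dwell(2.2);b=cams.capture("top");w=cams.capture("scene")
print(manip.state()["clock"], cv2.absdiff(a["image"],b["image"])[200:300,370:540].max(), manip.state()["contact_force"])
k=lambda im,u0,v0,u1,v1:cv2.resize(im[v0:v1,u0:u1],(400,300),interpolation=cv2.INTER_CUBIC)
cv2.imwrite("pics/after.png",np.hstack([k(b["image"],340,170,540,320),k(w["image"],340,150,520,285)]))
for n,(u,v) in dict(louvre=(408,268),square=(503,269),round_edge=(455,250)).items(): print(n,[float(np.median(c["z_map"][v-2:v+3,u-2:u+3])) for c in(np.load("top0.npz"),a,b)])
E
```

```text
15.4 8 [ 0.50566435 -0.14372318 -0.54887181]
louvre [0.8780423998832703, 0.8773520588874817, 0.877568781375885]
square [0.8703113198280334, 0.8705289959907532, 0.8701767921447754]
round_edge [0.8769614100456238, 0.8193026185035706, 0.8177053928375244]
```

View pics/after.png

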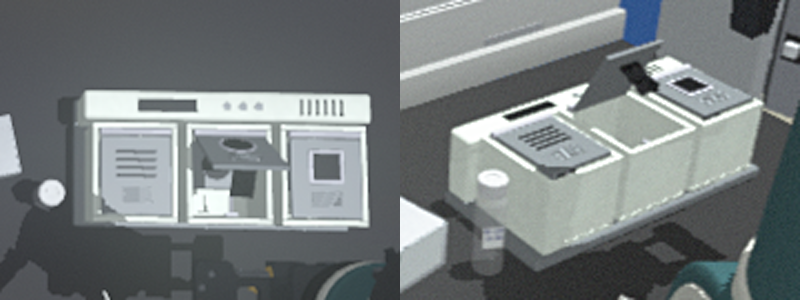

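The round-windowed lid is standing open in both views and did not move over 2.2 s. The other two lids are still shut, the vial and card box look undisturbed, and the hand is clear.

```bash
python3 -c "
from cell import order
print(order.close_job())"
```

```text
the job is handed in; nothing more can be done
None
```

The round-windowed port is open after a single press and stayed open through a 2.2 s watch; the other two lids stayed shut, and I handed the job in at about 15.4 s of the 32 s allowed.

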